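# Brush both faces of a boiler baffle plate and refit it reversed

## Task

Lift the baffle plate out of the rack and draw its dark face across the yellow sprung brush bar, then turn it round and draw its copper face across the bar; each stroke runs from the plate's red end to its plain end, right across the face, with the bar kept pushed in by some 6 mm. Then refit the plate on the exchanger housing reversed, copper face out, lowering it over the two locating pins until it is fully home before you let go. Leave the tools, bottles and the loose fitting where they are.

Things in the scene. Friction and masses are not known exactly. Their poses are not given: they have to be found in the camera images.
- plate: aluminium baffle plate, 10 mm thick (x), 110 wide (y), 120 high (z), about 0.35 kg. Origin: centre of its bottom edge, mid-thickness; z up to the plain top edge. +x is the dark grey face, -x the copper face, +y the end with the red stripe, -y the plain end. Starts leaning in the rack, top towards the robot, dark face up and away from the robot. Bottom edge: two open notches (see plate_notch).
- plate_grip (a point): where to grip the plate: mid-thickness, 20 mm below the middle of its top edge (100 mm above its bottom edge); close across the 10 mm, fingers along the plate's height. The rack and cradle rests reach only 60 mm up the plate.
- plate_notch (a point): mouth of the plate notch at plate y = +14 mm on its bottom edge; the other is at y = -36 mm. Each is 16 mm wide, 18 mm deep and goes through the thickness.
- plate_copper (a point): middle of the plate's copper face, 60 mm above its bottom edge, 5 mm from its mid-plane
- rack: black and grey parts rack, fixed, 130 x 132 mm, 90 mm high; origin on the table, x away from the robot. Its rest slopes 26 degrees from vertical, top towards the robot, and holds the plate's lower 60 mm from the robot's side; side cheeks 34 mm high stand 5.5 mm from the plate's ends.
- brush: blue brush block, fixed, 120 mm wide, top 70 mm above the table; origin on the table. Its -x side, turned 50 to 75 degrees to the right of facing the robot, carries the yellow sprung bar, whose brushing side is 57 mm in front of the origin; the block's front face is 2 mm in front of the origin.
- bar_face (a point): foremost point of the yellow bar's brushing side, at its mid-height, 43 mm above the table. The bar is upright and round, 24 mm thick, 54 mm long (16 to 70 mm above the table); it is pushed in along the brush block's +x.
- bar (a joint): how far the yellow bar is pushed in, m: 0 free, 0.012 at its stop; spring of 350 N/m. Halfway in is right; under 3 mm the stroke does not count.
- cradle: white sloping rest, fixed on the housing, 30 degrees from vertical, top towards the robot. Origin: where the plate's origin lies when home, 50 mm above the table; z up the slope, x out of it (away from the robot and up), y along the width. Rest face at x = -5 mm, 60 high; flat sill at z = 0; cheeks 34 mm high, inner sides at y = +-60.5. Home: plate z along z, plate x against x (copper out).
- pin_tip (a point): free end of the brass locating pin at cradle y = -14 mm; the other is at y = +36 mm. Both are 8 mm thick, 10 mm above the sill, parallel to the cradle's x, and stick 24 mm out of the rest face. They enter the plate's notches only with the copper face out.
- housing: aluminium exchanger housing under the cradle, fixed, 150 x 132 mm, up to 58 mm high behind the cradle (robot's side); origin on the table, x away from the robot
- cleaner: bystander: upright blue bottle with white cap, 58 mm wide, 130 tall; origin under its centre
- spray: bystander: upright red spray can, 52 mm wide, 125 tall; origin under its centre
- meter: bystander: orange multimeter lying flat, 130 x 70 x 38 mm (long along its x); origin under its centre
- driver: bystander: screwdriver lying along its x, about 200 mm long, 26 high; origin near its middle
- spanner: bystander: spanner lying along its x, about 180 mm long, 10 high; origin near its middle
- elbow: bystander: small upright brass fitting, 32 mm wide, 45 tall; origin under its centre
Mind the look-alikes: they are no part of the job. Of the things like the plate, leave any that is green or purple; of the rest the larger one is meant.

How it is judged:
By the outcome, as a careful person would: the job done as asked, in the order asked, and still so for the second after the job is handed in, with the robot touching nothing.
It also fails if it takes over 72 s, if anything falls off the work surface, if the arm or the gripper's body presses on something with over 40 N, if the wrist force passes 120 N, or if a joint passes its speed limit or range.

## Robot

A 6-joint arm with a two-finger parallel gripper is mounted at the origin on the work surface. World frame = base frame: x ahead of the robot, y to its left, z up, the work surface at z = 0. Lengths are in mm, angles in rad, forces in N, time in s.
With the tool pointing down it reaches from about 300 to 775 mm from the base axis. Payload 14.6 kg.
Tool frame: the origin (TCP) lies midway between the tips of the shut fingers; the grasp point (between the pads) lies 19 mm behind it; z points along the fingers, y is the line along which they close (so a half turn about z gives the same grasp; the last joint's range is limited). The gripper opens to 94 mm and grips with 3 to 60 N. Pads are 16 mm wide; open, the fingers measure 119 mm over their backs; the gripper's body (75 mm by 177 mm) begins 78 mm behind the grasp point.
Start: joints at [-1.308, 0.3, 1.521, -0, 1.321, -0.067], TCP at [178.112, -520.351, 178.246] pointing down, gripper open.
Joint ranges: [-3.03, 3.03], [-0.79, 2.21], [0.23, 2.52], [-1.04, 4.18], [0, 3.07], [-2.55, 2.55]. Speed limits (rad/s): [2.22, 2.22, 2.57, 3.14, 3.14, 3.14].

## Interface

Orientations are given as [roll, pitch, yaw] about the fixed x, y, z axes, in that order (R = Rz(yaw) Ry(pitch) Rx(roll)).
In Python, from cell import manip, camera gives the robot as it stands.
- The arm moves only by the tool move_arm, never from a script. Its arguments are lists of equal length, an entry for each row: "dp": the shift along the world's x, y, z in mm, a list of three; "rotation": the turn, a rotation vector about the world's x, y, z in rad, a list of three; "hand": the opening, from 0 (shut) to 1 (fully open). A call has 1 to 10 rows; each row shifts and turns the commanded pose from where the row before left it; what a row does not reach is not made up. A row lasts 1/8 s, in which the tool goes at most 62.5 mm and 10.7 degrees, less where a joint would pass 70% of its speed; a pose out of reach is approached as far as the arm can. A call with a gripper value outside its range is refused whole. The fingers move at their own pace and stop on an object; "newtons" is the grip in N (left out, the last holds). Time passes only in rows, so rows that do not move let the fingers close. It gives the time, the measured TCP pose, the force, the opening and the grip force at its end, in the units of the state.
- manip.read_state(): the state, without advancing time (a new reading comes with each control period).
- camera(name): name is "scene" or "top"; returns a dict with "image" (384x512x3 uint8, red, green, blue), "fx", "fy", "cx", "cy" (pixels), "R" (3x3) and "t" (3): a world point X has camera coordinates R X + t. Camera axes: x right, y down, z forward; pixel columns grow to the right and rows downward; lengths in mm; the calibration is good to about 2 mm. A picture is of the moment at which its call begins. There is no depth.
- manip.sign_off(): hands the job in; it is judged then, once.
The state is a dict: "clock": time; "joints": joint angles; "qd": joint speeds; "effort": joint torques, N m; "eef_pos": TCP position; "eef_rot": TCP orientation; "wrist_force": force on the tool from outside, world axes, zero at the start; "moment": the same for the moment, N m; "finger_gap": finger opening in mm; "finger_force": force on a finger pad.
Only numpy, scipy, OpenCV 4.12 (cv2) and the standard library are available. Lean on these libraries where they do the work, as an engineer would, in place of code of your own. Each camera call takes 0.05 s, during which the arm holds its last target. There are 200 camera calls.

## Working session

There is one attempt and no reset: what is moved stays moved. The work goes in short steps, Python scripts to look and compute and a tool call to move; the robot and the scene stay as the last step left them, time stands still between calls to the robot, and variables do not carry over. Pictures are saved under pics/ and viewed, at most 10 in all, crops included, and the job is handed in when it is done.

Besides the shell and the picture viewer there is one more tool, called after "Call:" by a JSON object that holds its "op" and its "data", one argument or row to a line. move_arm: Moves the arm, as the interface text tells. Its arguments: {"type":"object","properties":{"dp":{"type":"array","items":{"type":"array","items":{"type":"number"}}},"rotation":{"type":"array","items":{"type":"array","items":{"type":"number"}}},"hand":{"type":"array","items":{"type":"number"}},"newtons":{"type":"number"}},"required":["dp","rotation","hand"]}

```bash
ls; mkdir -p pics; python3 - <<'E'
from cell import manip, camera
import cv2,numpy as np
for n in("scene","top"):
    c=camera(n); cv2.imwrite(f"pics/{n}0.png",cv2.resize(c["image"][:,:,::-1],(800,600),interpolation=cv2.INTER_CUBIC))
    np.savez(f"{n}0.npz",**c); print(n,c["fx"],c["fy"],c["cx"],c["cy"],c["R"],c["t"])
print(manip.read_state())
E
```

```text
pics
scene 388.1345459314106 388.1345459314106 251.48312836294411 191.61174178918472 [[ 0.800231    0.59939015  0.01902113]
 [ 0.40258239 -0.51342848 -0.75783812]
 [-0.44447472  0.61410313 -0.6521653 ]] [-439.31508018  -88.74909636 1287.38111321]
top 395.2215654253261 395.2215654253261 262.1871273129216 190.52215081545975 [[ 0.02340089 -0.99934824  0.02748632]
 [-0.99871846 -0.02460261 -0.0442283 ]
 [ 0.04487571 -0.02641612 -0.99864326]] [  29.76779522  504.87705464 1149.87008913]
{'clock': 0.1, 'joints': array([-1.30759297e+00,  3.00367296e-01,  1.52151602e+00,  1.38117869e-06,
        1.32072583e+00, -6.66189983e-02]), 'qd': array([-0.00087391, -0.00152668, -0.00066033, -0.00109056, -0.00012981,
       -0.00023079]), 'effort': array([ 7.82167390e-04, -5.32644117e+01, -3.53283548e+01,  7.08883395e-02,
        2.34798691e-02, -9.07089384e-05]), 'eef_pos': array([ 178.04889443, -520.0991598 ,  177.77081479]), 'eef_rot': array([-3.14057851e+00, -6.90024452e-05,  3.29821981e-01]), 'wrist_force': array([ 0.2462963 , -0.53402656,  0.39357457]), 'moment': array([-0.05752961, -0.02079538, -0.03949757]), 'finger_force': 0.0, 'finger_gap': 94.13423875408091}
```

View pics/scene0.png

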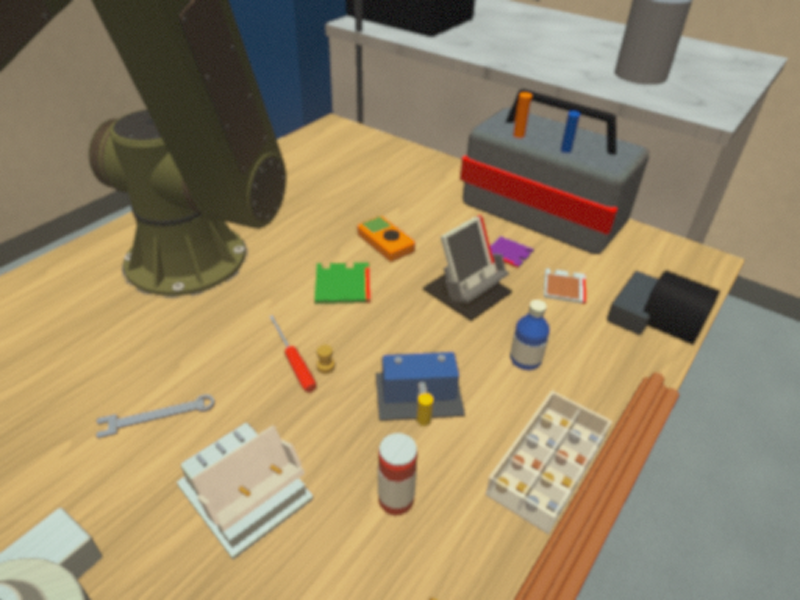

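View pics/top0.png

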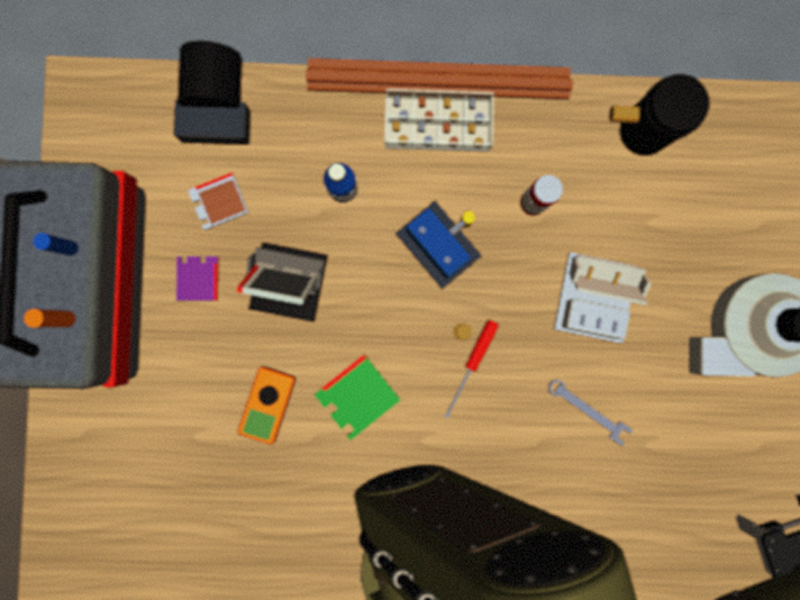

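The scene view shows the plate leaning in the rack at (468,255), the brush at (420,385) with its bar at (425,408), and the cradle at (245,480). In the top view these are at (285,280), (438,243) with the bar at (468,217), and (605,295). Next I'll view enlarged tiles of all three.

```bash
python3 - <<'E'
import cv2,numpy as np
S=np.load("scene0.npz")["image"];T=np.load("top0.npz")["image"]
k=512/800
def tile(I,u,v,h):
    u,v=int(u*k),int(v*k); return cv2.resize(I[v-h:v+h,u-h:u+h,::-1],(264,264),interpolation=cv2.INTER_CUBIC)
def lab(t,I,u,v,h):
    u0,v0=int(u*k)-h,int(v*k)-h
    for p in range(0,2*h,10):
        x=int(p*264/(2*h)); cv2.putText(t,str(u0+p),(x,8),0,.3,(0,0,255)); cv2.putText(t,str(v0+p),(0,x+8),0,.3,(0,0,255))
        cv2.line(t,(x,8),(x,14),(0,0,255)); cv2.line(t,(18,x),(24,x),(0,0,255))
    return t
L=[[(S,470,265,33),(S,245,485,45),(S,420,385,33)],[(T,285,280,33),(T,605,297,36),(T,440,240,33)]]
cv2.imwrite("pics/tiles.png",np.vstack([np.hstack([lab(tile(*a),*a) for a in r]) for r in L]))
E
```

```text
(no output)
```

View pics/tiles.png

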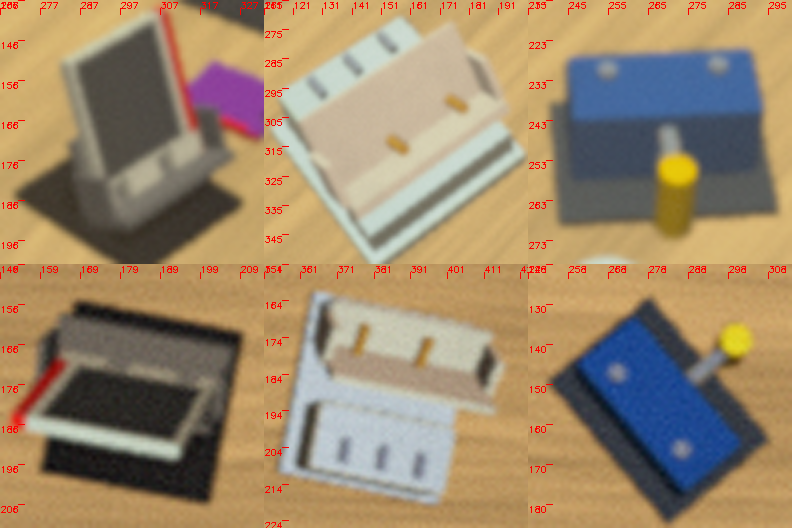

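```bash
cat > h.py <<'E'
import numpy as np,cv2
from scipy.optimize import least_squares
from scipy.spatial.transform import Rotation as Ro
C={n:dict(np.load(n+"0.npz")) for n in("scene","top")}
def ray(n,u,v):
    c=C[n];d=c["R"].T@np.array([(u-c["cx"])/c["fx"],(v-c["cy"])/c["fy"],1]);return -c["R"].T@c["t"],d/np.linalg.norm(d)
def onz(n,u,v,z):
    o,d=ray(n,u,v);return o+d*(z-o[2])/d[2]
def tri(a,b):
    (o1,d1),(o2,d2)=ray("scene",*a),ray("top",*b)
    s,t=np.linalg.lstsq(np.c_[d1,-d2],o2-o1,rcond=None)[0];p,q=o1+s*d1,o2+t*d2;return (p+q)/2,np.linalg.norm(p-q)
def wrist(q1,al,R):   # R=Rz(q1)Ry(al)Rz(q4)Ry(q5)Rz(q6+pi/2)
    M=(Ro.from_euler("ZY",[q1,al]).inv()*Ro.from_matrix(R)).as_euler("ZYZ");return M[0],M[1],(M[2]-np.pi/2+np.pi)%(2*np.pi)-np.pi
E
python3 - <<'E'
from h import *
np.set_printoptions(precision=1,suppress=True)
P,e=tri((282.5,151.5),(195.25,190));Rr,e2=tri((308.2,138.2),(155,183))
print("plate plain",P,e,"red",Rr,e2,np.linalg.norm(P-Rr),"yaw",np.degrees(np.arctan2(-(Rr-P)[0],(Rr-P)[1])))
for nm,s,t in(("m14",(159.1,316.8),(396,174.7)),("p36",(179.9,302.5),(378,170.6))):
    print(nm,tri(s,t),onz("scene",*s,68.2),onz("top",*t,68.2))
# brush
for n in C:
    hsv=cv2.cvtColor(C[n]["image"],cv2.COLOR_RGB2HSV);u0,v0,u1,v1=(235,210,305,280) if n=="scene" else (248,120,314,186)
    sub=hsv[v0:v1,u0:u1]
    y=cv2.inRange(sub,(24,170,170 if n=="top" else 190),(34,255,255)); yy,xx=np.nonzero(y)
    c=(xx.mean()+u0,yy.mean()+v0);print(n,"yellow",c,len(xx),onz(n,*c,70))
    b=cv2.inRange(sub,(100,120,110),(125,255,255));cs,_=cv2.findContours(b,0,2);k=max(cs,key=cv2.contourArea)
    w=[onz(n,p[0]+u0,p[1]+v0,70)[:2] for p in k.reshape(-1,2).astype(float)]
    print(n,"block",cv2.minAreaRect(np.array(w,np.float32)))
hsv=cv2.cvtColor(C["top"]["image"],cv2.COLOR_RGB2HSV)
E
```

```text
plate plain [494.1 217.4 148.8] 1.949403960051189 red [512.5 323.3 146.8] 4.843300752365634 107.57095307326941 yaw -9.845896743942903
m14 (array([ 557.3, -332. ,   66.7]), np.float64(4.893778732752547)) [ 560.1 -331.    68.2] [ 555.4 -333.3   68.2]
p36 (array([ 567.2, -281.4,   66. ]), np.float64(3.4328230221792637)) [ 569.8 -281.3   68.2] [ 565.7 -281.9   68.2]
scene yellow (np.float64(272.0), np.float64(255.12244897959184)) 49 [651.2 -57.8  70. ]
scene block ((605.6893920898438, -8.562469482421875), (113.23419189453125, 49.49470520019531), 41.26336669921875)
top yellow (np.float64(299.52941176470586), np.float64(138.4313725490196)) 51 [650.4 -58.1  70. ]
top block ((604.1348266601562, -5.797908782958984), (117.04780578613281, 52.3350944519043), 41.34417724609375)
```

```bash
python3 - <<'E'
from h import *
np.set_printoptions(precision=2,suppress=True)
def fr(phi,tilt): # plate axes: tilt about heading of lean dir
    pass
d=np.radians
def pl(yaw,tilt,rev):
    h=np.array([np.cos(yaw),np.sin(yaw),0]);k=np.array([0,0,1.])
    z=-np.sin(tilt)*h+np.cos(tilt)*k;x=np.cos(tilt)*h+np.sin(tilt)*k
    return z,(-x if rev else x)
Lt=230
poses={"grasp":(pl(d(-9.6),d(26),0),(515,268,110)),"b1":(pl(d(131.3),0,0),(620,-150,90)),"b2":(pl(d(131.3),0,1),(700,-60,90)),"cr":(pl(d(-10.9),d(30),1),(510,-305,120)),"crhi":(pl(d(-10.9),d(30),1),(480,-305,160))}
for o,s in(("A",1),("B",-1)):
  for n,((z,x),p) in poses.items():
    tz=-z;ty=s*x;R=np.c_[np.cross(ty,tz),ty,tz];w=np.array(p)-Lt*tz
    q1=np.arctan2(w[1],w[0])
    print(o,n,Ro.from_matrix(R).as_rotvec(),[np.array(wrist(q1,a,R)) for a in(1.6,2.0)],np.hypot(w[0],w[1]))
E
```

```text
A grasp [2.11 1.79 0.41] [array([-0.33,  1.22,  0.83]), array([-0.42,  0.85,  1.  ])] 503.8169559266312
A b1 [ 1.11 -2.94 -0.  ] [array([ 0.  ,  1.54, -2.53]), array([ 0.  ,  1.14, -2.53])] 637.8871373526824
A b2 [ 2.94  1.11 -0.  ] [array([0.  , 1.54, 0.76]), array([-0.  ,  1.14,  0.76])] 702.5667228100118
A cr [-1.75  2.12 -0.57] [array([0.24, 1.07, 2.65]), array([0.33, 0.69, 2.5 ])] 487.7511636838669
A crhi [-1.75  2.12 -0.57] [array([0.26, 1.08, 2.61]), array([0.36, 0.7 , 2.45])] 463.65581285321093
B grasp [-1.81  2.14 -0.49] [array([-0.33,  1.22, -2.31]), array([-0.42,  0.85, -2.14])] 503.8169559266312
B b1 [ 2.94  1.11 -0.  ] [array([0.  , 1.54, 0.61]), array([0.  , 1.14, 0.61])] 637.8871373526824
B b2 [ 1.11 -2.94 -0.  ] [array([ 0.  ,  1.54, -2.38]), array([ 0.  ,  1.14, -2.38])] 702.5667228100118
B cr [2.08 1.72 0.46] [array([ 0.24,  1.07, -0.49]), array([ 0.33,  0.69, -0.64])] 487.7511636838669
B crhi [2.08 1.72 0.46] [array([ 0.26,  1.08, -0.54]), array([ 0.36,  0.7 , -0.69])] 463.65581285321093
```

Call:
{"op": "move_arm", "data": {
  "dp": [
    [30, 27, 5],
    [30, 27, 5],
    [30, 27, 5],
    [30, 27, 5],
    [30, 27, 5],
    [30, 27, 5],
    [30, 27, 5],
    [30, 27, 5],
    [30, 27, 5],
    [30, 27, 5]
  ],
  "rotation": [
    [0, 0, 0.1756],
    [0, 0, 0.1756],
    [0, 0, 0.1756],
    [0, 0, 0.1756],
    [0, 0, 0.1756],
    [0, 0, 0.1756],
    [0, 0, 0.1756],
    [0, 0, 0.1756],
    [0, 0, 0.1756],
    [0, 0, 0.1756]
  ],
  "hand": [0.5, 0.5, 0.5, 0.5, 0.5, 0.5, 0.5, 0.5, 0.5, 0.5],
  "newtons": 40
}}

```text
clock: 1.35
eef_pos: [478.9, -249.3, 228.1]
eef_rot: [-3.141, -0.0, 2.092]
wrist_force: [-0.3, -0.3, 0.3]
finger_gap: 46.9
finger_force: 0.0
```

Call:
{"op": "move_arm", "data": {
  "dp": [
    [0, 47, 0],
    [0, 47, 0],
    [0, 47, 0],
    [0, 47, 0],
    [0, 47, 0],
    [0, 47, 0],
    [0, 47, 0],
    [0, 47, 0],
    [0, 47, 0],
    [0, 47, 0]
  ],
  "rotation": [
    [0, 0, 0.1756],
    [0, 0, 0.1756],
    [0, 0, 0.1756],
    [0, 0, 0.1756],
    [0, 0, 0.1756],
    [0, 0, 0.1756],
    [0, 0, 0.1756],
    [0, 0, 0.1756],
    [0, 0, 0.1756],
    [0, 0, 0.1756]
  ],
  "hand": [0.5, 0.5, 0.5, 0.5, 0.5, 0.5, 0.5, 0.5, 0.5, 0.5]
}}

```text
clock: 2.6
eef_pos: [477.8, 221.2, 228.0]
eef_rot: [3.141, -0.0, -2.436]
wrist_force: [-0.2, 0.1, 1.0]
finger_gap: 47.0
finger_force: 0.0
```

Call:
{"op": "move_arm", "data": {
  "dp": [
    [-2.5, 14, -4.5],
    [-2.5, 14, -4.5],
    [-2.5, 14, -4.5],
    [-2.5, 14, -4.5],
    [0, 0, 0],
    [0, 0, 0],
    [0, 0, 0],
    [0, 0, 0],
    [0, 0, 0],
    [0, 0, 0]
  ],
  "rotation": [
    [0, 0, 0.1756],
    [0, 0, 0.1756],
    [0, 0, 0.1756],
    [0, 0, 0.1756],
    [-0.0152, -0.0895, 0],
    [-0.0152, -0.0895, 0],
    [-0.0152, -0.0895, 0],
    [-0.0152, -0.0895, 0],
    [-0.0152, -0.0895, 0],
    [0, 0, 0]
  ],
  "hand": [0.5, 0.5, 0.5, 0.5, 0.5, 0.5, 0.5, 0.5, 0.5, 0.5]
}}

```text
clock: 3.85
eef_pos: [467.1, 275.9, 209.8]
eef_rot: [-2.689, -0.001, -1.738]
wrist_force: [0.0, -0.4, 0.1]
finger_gap: 46.8
finger_force: 0.0
```

```bash
python3 - <<'E'
from h import *
from cell import manip,camera
s=manip.read_state();print(s["joints"].round(3))
t=[]
for n,(u,v) in(("scene",(295,165)),("top",(180,175))):
    I=camera(n)["image"][v-50:v+50,u-50:u+50,::-1];t.append(cv2.resize(I,(400,400),interpolation=cv2.INTER_CUBIC))
cv2.imwrite("pics/g1.png",np.hstack(t))
E
```

```text
[ 0.64   0.076  1.784 -0.387  0.994 -2.169]
```

View pics/g1.png

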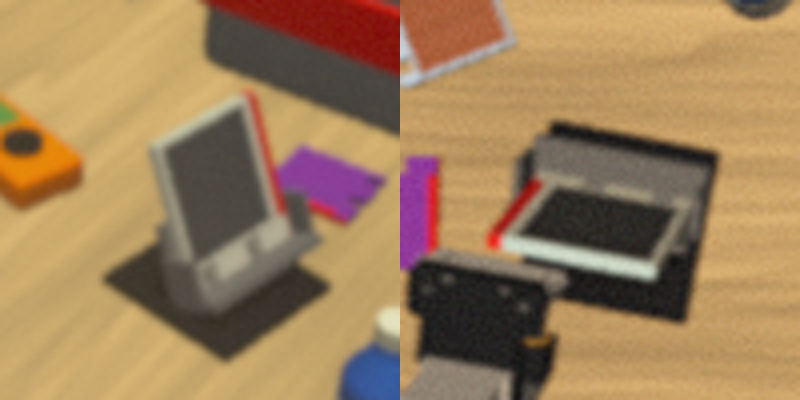

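The picture shows the open fingers at about (550,300) in the right half, lined up with the plate's top edge, whose middle is at (580,255). The projection agrees, so I'll go in and grip.

Call:
{"op": "move_arm", "data": {
  "dp": [
    [9.5, -1.6, -19.8],
    [9.5, -1.6, -19.8],
    [9.5, -1.6, -19.8],
    [9.5, -1.6, -19.8],
    [9.5, -1.6, -19.7],
    [0, 0, 0],
    [0, 0, 0],
    [0, 0, 0],
    [0, 0, 0],
    [0, 0, 0]
  ],
  "rotation": [
    [0, 0, 0],
    [0, 0, 0],
    [0, 0, 0],
    [0, 0, 0],
    [0, 0, 0],
    [0, 0, 0],
    [0, 0, 0],
    [0, 0, 0],
    [0, 0, 0],
    [0, 0, 0]
  ],
  "hand": [0.5, 0.5, 0.5, 0.5, 0.5, 0.5, 0, 0, 0, 0],
  "newtons": 40
}}

```text
clock: 5.2
eef_pos: [515.5, 267.8, 111.6]
eef_rot: [-2.688, 0.0, -1.739]
wrist_force: [-1.5, -0.3, -0.6]
finger_gap: 10.5
finger_force: 0.4
```

Call:
{"op": "move_arm", "data": {
  "dp": [
    [0, 0, 0],
    [0, 0, 0],
    [0, 0, 0],
    [-2.2, 0.4, 4.5],
    [-4.3, 0.7, 9],
    [-8.6, 1.5, 18],
    [-8.6, 1.5, 18],
    [-8.6, 1.5, 18],
    [-8.6, 1.5, 18],
    [0, 0, 20]
  ],
  "rotation": [
    [0, 0, 0],
    [0, 0, 0],
    [0, 0, 0],
    [0, 0, 0],
    [0, 0, 0],
    [0, 0, 0],
    [0, 0, 0],
    [0, 0, 0],
    [0, 0, 0],
    [0, 0, 0]
  ],
  "hand": [0, 0, 0, 0, 0, 0, 0, 0, 0, 0]
}}

```text
clock: 6.45
eef_pos: [473.9, 274.8, 217.8]
eef_rot: [-2.688, 0.0, -1.738]
wrist_force: [-0.6, -0.2, -3.0]
finger_gap: 9.8
finger_force: 39.9
```

Call:
{"op": "move_arm", "data": {
  "dp": [
    [0, 0, 8],
    [0, 0, 8],
    [0, 0, 8],
    [0, 0, 4],
    [0, 0, 4],
    [11, -15, 0],
    [11, -15, 0],
    [11, -15, 0],
    [11, -15, 0],
    [11, -15, 0]
  ],
  "rotation": [
    [0.0152, 0.0895, 0],
    [0.0152, 0.0895, 0],
    [0.0152, 0.0895, 0],
    [0.0152, 0.0895, 0],
    [0.0152, 0.0895, 0],
    [0, 0, -0.1738],
    [0, 0, -0.1738],
    [0, 0, -0.1738],
    [0, 0, -0.1738],
    [0, 0, -0.1738]
  ],
  "hand": [0, 0, 0, 0, 0, 0, 0, 0, 0, 0]
}}

```text
clock: 7.7
eef_pos: [529.8, 199.3, 249.2]
eef_rot: [-3.141, 0.0, -2.613]
wrist_force: [-0.1, -0.4, -2.8]
finger_gap: 9.6
finger_force: 39.8
```

Call:
{"op": "move_arm", "data": {
  "dp": [
    [11, -15, 0],
    [11, -15, 0],
    [11, -15, 0],
    [11, -15, 0],
    [11, -15, 0],
    [11, -15, 0],
    [11, -15, 0],
    [11, -15, 0],
    [11, -15, 0],
    [11, -15, 0]
  ],
  "rotation": [
    [0, 0, -0.1738],
    [0, 0, -0.1738],
    [0, 0, -0.1738],
    [0, 0, -0.1738],
    [0, 0, -0.1738],
    [0, 0, -0.1738],
    [0, 0, -0.1738],
    [0, 0, -0.1738],
    [0, 0, -0.1738],
    [0, 0, -0.1738]
  ],
  "hand": [0, 0, 0, 0, 0, 0, 0, 0, 0, 0]
}}

```text
clock: 8.95
eef_pos: [639.9, 49.4, 249.2]
eef_rot: [3.142, 0.0, 1.932]
wrist_force: [0.3, -0.1, -2.8]
finger_gap: 9.5
finger_force: 39.8
```

Call:
{"op": "move_arm", "data": {
  "dp": [
    [11, -15, 0],
    [11, -15, 0],
    [11, -15, 0],
    [11, -15, 0],
    [11, -15, 0],
    [11, -15, 0],
    [10, -17, 0],
    [0, 0, 0],
    [0, 0, 0]
  ],
  "rotation": [
    [0, 0, -0.1738],
    [0, 0, -0.1738],
    [0, 0, -0.1738],
    [0, 0, -0.1738],
    [0, 0, -0.1738],
    [0, 0, -0.1738],
    [0, 0, -0.1738],
    [0, 0, 0],
    [0, 0, 0]
  ],
  "hand": [0, 0, 0, 0, 0, 0, 0, 0, 0]
}}

```text
clock: 10.07
eef_pos: [715.4, -56.6, 249.0]
eef_rot: [-3.141, -0.0, 0.725]
wrist_force: [0.4, 0.1, -2.5]
finger_gap: 9.5
finger_force: 39.8
```

```bash
python3 - <<'E'
from h import *
from cell import manip,camera
s=manip.read_state();print(s["clock"],s["eef_pos"].round(1),s["eef_rot"].round(3),s["joints"].round(3),Ro.from_euler("xyz",s["eef_rot"]).as_matrix().round(3).tolist())
p=s["eef_pos"]
t=[]
for n in("scene","top"):
    c=camera(n);np.savez(n+"1.npz",**c);q=c["R"]@(p+[0,0,-20])+c["t"];u,v=int(c["cx"]+c["fx"]*q[0]/q[2]),int(c["cy"]+c["fy"]*q[1]/q[2]);print(n,u-40,v-40)
    u,v=max(u,40),max(v,40)
    t.append(cv2.resize(c["image"][v-40:v+40,u-40:u+40,::-1],(400,400),interpolation=cv2.INTER_CUBIC))
cv2.imwrite("pics/g2.png",np.hstack(t))
E
```

```text
10.075 [715.4 -56.6 249. ] [-3.141 -0.     0.725] [-0.13   0.682  0.806  0.     1.654  0.716] [[0.749, 0.663, -0.0], [0.663, -0.749, 0.0], [0.0, -0.0, -1.0]]
scene 262 178
top 267 60
```

View pics/g2.png

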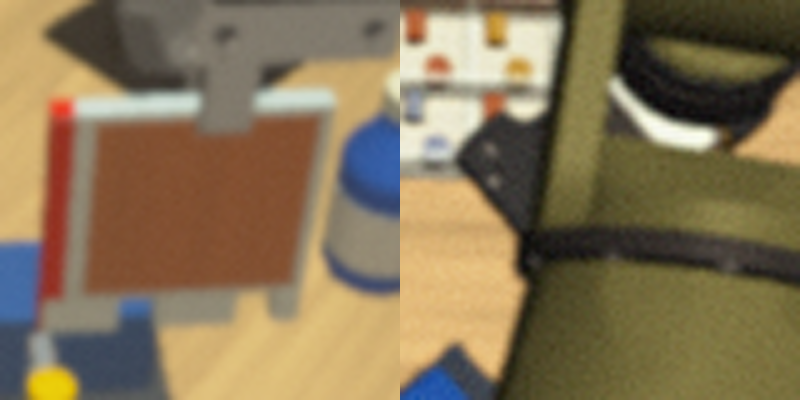

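The plate is held upright, copper face towards the scene camera. Its red end is at x≈50 and its plain end at x≈333, with the finger at x≈228, so the grip may be off centre. I'll measure the plate in the hand.

```bash
python3 - <<'E'
from h import *
np.set_printoptions(precision=1,suppress=True)
p=np.array([715.4,-56.6,249]);n=np.array([.663,-.749,0]);y=np.array([-.749,-.663,0])
for m,(a,b) in{"topred":(52,118),"topplain":(333,107),"botred":(40,330),"botplain":(297,318),"finger mid":(228,128),"notch1L":(120,325),"notch1R":(155,322),"n2L":(235,319),"n2R":(270,319)}.items():
    o,d=ray("scene",262+a/5,178+b/5)
    k=p+5*n if m!="finger mid" else p+17*n
    P=o+d*((k-o)@n)/(d@n);print(m,"along y",(P-p)@y,"z",P[2]-p[2])
E
```

```text
topred along y 65.36761153246806 z 34.763974182495076
topplain along y -43.989710575822244 z 34.480501978825146
botred along y 63.87444062217324 z -86.18917271257862
botplain along y -46.66475410720728 z -86.60508747921097
finger mid along y -0.2522788243726664 z 36.905486501712915
notch1L along y 29.770980071097306 z -85.5149620764447
notch1R along y 14.842294877695265 z -84.70322791721867
n2L along y -19.647299145012145 z -85.29571904440093
n2R along y -34.922830558000854 z -86.3943815347294
```

Call:
{"op": "move_arm", "data": {
  "dp": [
    [1.1, 2.4, -30],
    [1.1, 2.4, -30],
    [1.1, 2.4, -30],
    [1.1, 2.4, -30],
    [1.1, 2.4, -30.5],
    [0, 0, 0],
    [-2.3, 2.6, 0],
    [0, 0, 0],
    [0, 0, 0]
  ],
  "rotation": [
    [0, 0, 0],
    [0, 0, 0],
    [0, 0, 0],
    [0, 0, 0],
    [0, 0, 0],
    [0, 0, 0],
    [0, 0, 0],
    [0, 0, 0],
    [0, 0, 0]
  ],
  "hand": [0, 0, 0, 0, 0, 0, 0, 0, 0]
}}

```text
clock: 11.3
eef_pos: [719.2, -42.7, 99.5]
eef_rot: [3.141, -0.001, 0.721]
wrist_force: [-0.8, -0.3, -2.3]
finger_gap: 9.7
finger_force: 39.8
```

```bash
python3 - <<'E'
from h import *
from cell import manip,camera
s=manip.read_state();print(s["eef_pos"].round(1),s["wrist_force"].round(2),s["moment"].round(3))
c=camera("scene");np.savez("scene2.npz",**c)
cv2.imwrite("pics/g3.png",cv2.resize(c["image"][180:280,230:360,::-1],(780,600),interpolation=cv2.INTER_CUBIC))
E
```

```text
[719.2 -42.7  99.5] [-0.85 -0.34 -2.34] [-0.018 -0.036  0.026]
```

View pics/g3.png

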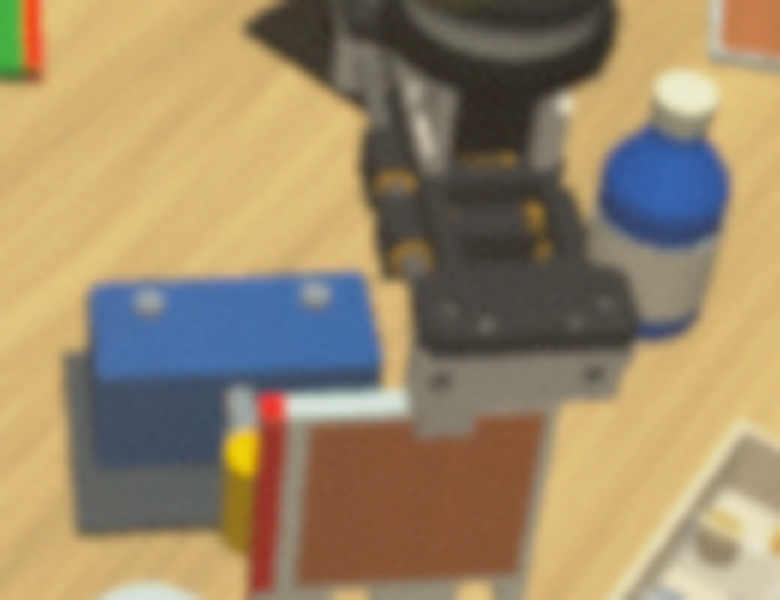

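The red end overlaps the bar at (245,490) and the plate stands in front of it, ready to press.

Call:
{"op": "move_arm", "data": {
  "dp": [
    [-5, 5.5, 0],
    [-5, 5.5, 0],
    [-5, 5.5, 0],
    [0, 0, 0],
    [0, 0, 0]
  ],
  "rotation": [
    [0, 0, 0],
    [0, 0, 0],
    [0, 0, 0],
    [0, 0, 0],
    [0, 0, 0]
  ],
  "hand": [0, 0, 0, 0, 0]
}}

```text
clock: 11.98
eef_pos: [704.0, -26.2, 98.5]
eef_rot: [3.141, -0.0, 0.721]
wrist_force: [1.1, -0.7, -2.8]
finger_gap: 9.6
finger_force: 39.8
```

```bash
python3 - <<'E'
from h import *
from cell import manip,camera
s=manip.read_state();print(s["eef_pos"].round(1),s["wrist_force"].round(2),s["moment"].round(3))
E
```

```text
[704.  -26.2  98.5] [ 1.13 -0.71 -2.84] [-0.086 -0.162  0.041]
```

Call:
{"op": "move_arm", "data": {
  "dp": [
    [-0.7, 0.7, 0],
    [-5.7, -5, 0],
    [-5.7, -5, 0],
    [-5.7, -5, 0],
    [-5.7, -5, 0],
    [-5.7, -5, 0],
    [-5.7, -5, 0],
    [-5.7, -5, 0],
    [0, 0, 0]
  ],
  "rotation": [
    [0, 0, 0],
    [0, 0, 0],
    [0, 0, 0],
    [0, 0, 0],
    [0, 0, 0],
    [0, 0, 0],
    [0, 0, 0],
    [0, 0, 0],
    [0, 0, 0]
  ],
  "hand": [0, 0, 0, 0, 0, 0, 0, 0, 0]
}}

```text
clock: 13.1
eef_pos: [663.0, -60.9, 98.5]
eef_rot: [-3.142, 0.0, 0.72]
wrist_force: [0.2, -1.4, -2.7]
finger_gap: 9.4
finger_force: 39.9
```

```bash
python3 - <<'E'
from h import *
from cell import manip,camera
F=[]
for i in range(4):
    camera("top");s=manip.read_state();F.append(s["wrist_force"])
F=np.mean(F,0);print(s["eef_pos"].round(1),F.round(2),"n",F@[.66,-.751,0],"y",F@[-.751,-.66,0],s["moment"].round(3))
E
```

```text
[663.4 -60.3  98.3] [ 0.58 -1.23 -3.32] n 1.3062395749460227 y 0.3735864241950027 [-0.25  -0.177  0.006]
```

Call:
{"op": "move_arm", "data": {
  "dp": [
    [-1.3, 1.5, 0],
    [0, 0, 0],
    [0, 0, 0]
  ],
  "rotation": [
    [0, 0, 0],
    [0, 0, 0],
    [0, 0, 0]
  ],
  "hand": [0, 0, 0]
}}

```text
clock: 13.68
eef_pos: [662.1, -58.9, 98.3]
eef_rot: [3.142, -0.0, 0.721]
wrist_force: [0.7, -1.3, -2.4]
finger_gap: 9.3
finger_force: 39.9
```

```bash
python3 - <<'E'
from h import *
from cell import manip,camera
F=[];Mo=[]
for i in range(6):
    c=camera("top" if i else "scene");s=manip.read_state();F.append(s["wrist_force"]);Mo.append(s["moment"])
    n="top" if i else "scene"
    if i<2:
        hsv=cv2.cvtColor(c["image"],cv2.COLOR_RGB2HSV);u0,v0,u1,v1=(235,210,305,280) if n=="scene" else (248,120,314,186)
        y=cv2.inRange(hsv[v0:v1,u0:u1],(24,170,170 if n=="top" else 190),(34,255,255)); yy,xx=np.nonzero(y)
        if len(xx): print(n,len(xx),xx.mean()+u0,yy.mean()+v0,onz(n,xx.mean()+u0,yy.mean()+v0,70))
F=np.mean(F,0);print(s["clock"],s["eef_pos"].round(1),F.round(2),"n",F@[.66,-.751,0],"y",F@[-.751,-.66,0],np.mean(Mo,0).round(3))
E
```

```text
13.975 [662.  -59.   98.3] [ 1.06 -1.29 -2.74] n 1.6671462197957418 y 0.060116541567220814 [-0.317 -0.286  0.01 ]
```

Call:
{"op": "move_arm", "data": {
  "dp": [
    [6.6, -7.5, 0],
    [6.6, -7.5, 0],
    [13.4, 11.7, 0],
    [13.3, 11.7, 0],
    [13.3, 11.8, 0],
    [-6.6, 7.5, 0],
    [-6.6, 7.5, 0],
    [0, 0, 0],
    [0, 0, 0],
    [0, 0, 0]
  ],
  "rotation": [
    [0, 0, 0],
    [0, 0, 0],
    [0, 0, 0],
    [0, 0, 0],
    [0, 0, 0],
    [0, 0, 0],
    [0, 0, 0],
    [0, 0, 0],
    [0, 0, 0],
    [0, 0, 0]
  ],
  "hand": [0, 0, 0, 0, 0, 0, 0, 0, 0, 0]
}}

```text
clock: 15.22
eef_pos: [702.2, -24.1, 98.6]
eef_rot: [3.141, -0.0, 0.72]
wrist_force: [1.7, -0.9, -3.5]
finger_gap: 9.5
finger_force: 39.9
```

```bash
cat > f.py <<'E'
from h import *
from cell import manip,camera
F=[];Mo=[]
for i in range(4):
    camera("top");s=manip.read_state();F.append(s["wrist_force"]);Mo.append(s["moment"])
F=np.mean(F,0);print(s["clock"],s["eef_pos"].round(1),s["eef_rot"].round(3),F.round(2),"n",F@[.66,-.751,0],"y",F@[-.751,-.66,0],np.mean(Mo,0).round(3),"joints",s["joints"].round(3))
E
python3 f.py
```

```text
15.425 [702.1 -23.9  98.4] [ 3.141 -0.     0.72 ] [ 1.25 -0.79 -2.56] n 1.4134832295078186 y -0.41546577849883887 [-0.209 -0.338  0.094] joints [-0.086  0.711  1.101  0.     1.33   0.764]
```

Call:
{"op": "move_arm", "data": {
  "dp": [
    [-6, -5, 0],
    [-5.6, -5, 0],
    [-5.7, -5, 0],
    [-5.7, -5, 0],
    [-5.7, -5, 0],
    [-5.7, -5, 0],
    [-5.7, -5, 0],
    [-5.7, -5, 0],
    [-5.7, -5, 0],
    [-5.7, -5, 0]
  ],
  "rotation": [
    [0, 0, 0],
    [0, 0, 0],
    [0, 0, 0],
    [0, 0, 0],
    [0, 0, 0],
    [0, 0, 0],
    [0, 0, 0],
    [0, 0, 0],
    [0, 0, 0],
    [0, 0, 0]
  ],
  "hand": [0, 0, 0, 0, 0, 0, 0, 0, 0, 0]
}}

```text
clock: 16.68
eef_pos: [644.4, -74.1, 98.4]
eef_rot: [3.142, -0.0, 0.721]
wrist_force: [2.0, -1.6, -3.8]
finger_gap: 10.0
finger_force: 39.9
```

```bash
python3 f.py
```

```text
16.875 [644.7 -73.9  98.4] [-3.142  0.     0.72 ] [ 0.42 -2.07 -3.06] n 1.8315633474764281 y 1.05058256740546 [-0.398 -0.196 -0.013] joints [-0.171  0.588  1.299 -0.     1.255  0.68 ]
```

Call:
{"op": "move_arm", "data": {
  "dp": [
    [-5.7, -5, 0],
    [-5.7, -5, 0],
    [-5.7, -5, 0],
    [-5.7, -5, 0],
    [-2.8, -2.5, 0],
    [8.2, -9.4, 0],
    [8.2, -9.4, 0],
    [0, 0, 45],
    [0, 0, 45],
    [0, 0, 45]
  ],
  "rotation": [
    [0, 0, 0],
    [0, 0, 0],
    [0, 0, 0],
    [0, 0, 0],
    [0, 0, 0],
    [0, 0, 0],
    [0, 0, 0],
    [0, 0, 0],
    [0, 0, 0],
    [0, 0, 0]
  ],
  "hand": [0, 0, 0, 0, 0, 0, 0, 0, 0, 0]
}}

```text
clock: 18.12
eef_pos: [635.9, -115.5, 234.6]
eef_rot: [-3.141, 0.0, 0.72]
wrist_force: [-0.3, -0.5, -2.9]
finger_gap: 9.5
finger_force: 39.8
```

Call:
{"op": "move_arm", "data": {
  "dp": [
    [-1, -1, 1],
    [-1, -1, 0],
    [-1, -1, 0],
    [-1, -1, 0],
    [-1, -1, 0],
    [-1, -1, 0],
    [-1, -1, 0],
    [-1, -1, 0],
    [-1, 0, 0],
    [0, 0, 0]
  ],
  "rotation": [
    [0, 0, 0.1848],
    [0, 0, 0.1848],
    [0, 0, 0.1848],
    [0, 0, 0.1848],
    [0, 0, 0.1848],
    [0, 0, 0.1848],
    [0, 0, 0.1848],
    [0, 0, 0.1848],
    [0, 0, 0.1848],
    [0, 0, 0.1848]
  ],
  "hand": [0, 0, 0, 0, 0, 0, 0, 0, 0, 0]
}}

```text
clock: 19.38
eef_pos: [627.0, -123.5, 234.1]
eef_rot: [-3.141, -0.001, 2.575]
wrist_force: [-0.0, 1.0, -3.1]
finger_gap: 9.3
finger_force: 39.8
```

Call:
{"op": "move_arm", "data": {
  "dp": [
    [0, 0, 0],
    [0, 0, 0],
    [0, 0, 0],
    [0, 0, 0],
    [0, 0, 0],
    [0, 0, 0],
    [0, 0, 0],
    [0, 0, 0],
    [0, 0, 0]
  ],
  "rotation": [
    [0, 0, 0.1848],
    [0, 0, 0.1848],
    [0, 0, 0.1848],
    [0, 0, 0.1848],
    [0, 0, 0.1848],
    [0, 0, 0.1848],
    [0, 0, 0.1848],
    [0, 0, 0],
    [0, 0, 0]
  ],
  "hand": [0, 0, 0, 0, 0, 0, 0, 0, 0]
}}

```text
clock: 20.5
eef_pos: [626.8, -123.3, 234.2]
eef_rot: [3.141, -0.0, -2.422]
wrist_force: [0.3, -0.3, -3.1]
finger_gap: 9.4
finger_force: 39.8
```

```bash
python3 f.py; python3 - <<'E'
from h import *
from cell import camera
c=camera("scene");np.savez("scene3.npz",**c)
cv2.imwrite("pics/g4.png",cv2.resize(c["image"][175:285,205:335,::-1],(709,600),interpolation=cv2.INTER_CUBIC))
E
```

```text
20.7 [ 626.6 -123.1  234.3] [ 3.142 -0.    -2.421] [ 0.08 -0.27 -3.21] n 0.259561799073631 y 0.11810394849114517 [ 0.067 -0.08  -0.003] joints [-0.251  0.473  1.156  0.     1.513 -2.542]
```

View pics/g4.png

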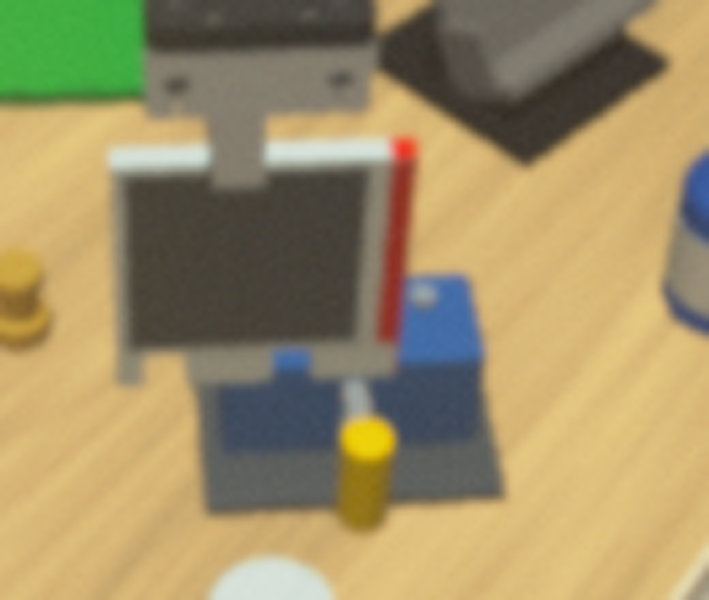

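The plate's dark face now points away from the block, with the red end up and to the right at (400,240). The free bar is at (368,470). I'll lower the plate and press.

Call:
{"op": "move_arm", "data": {
  "dp": [
    [-1.7, 1.9, -34],
    [-1.7, 1.9, -34],
    [-1.7, 1.9, -34],
    [-1.7, 1.9, -34],
    [0, 0, 0],
    [-3.3, 3.7, 0],
    [-3.3, 3.7, 0],
    [-3.3, 3.7, 0],
    [0, 0, 0],
    [0, 0, 0]
  ],
  "rotation": [
    [0, 0, 0],
    [0, 0, 0],
    [0, 0, 0],
    [0, 0, 0],
    [0, 0, 0],
    [0, 0, 0],
    [0, 0, 0],
    [0, 0, 0],
    [0, 0, 0],
    [0, 0, 0]
  ],
  "hand": [0, 0, 0, 0, 0, 0, 0, 0, 0, 0]
}}

```text
clock: 22.0
eef_pos: [610.2, -104.5, 98.7]
eef_rot: [-3.141, 0.0, -2.421]
wrist_force: [0.9, -2.4, -1.2]
finger_gap: 9.6
finger_force: 40.0
```

```bash
python3 f.py
```

```text
22.2 [ 610.  -104.5   98.3] [-3.141  0.    -2.421] [ 1.75 -1.88 -1.65] n 2.5670147422772174 y -0.07285061974174059 [-0.333 -0.564 -0.148] joints [-0.229  0.523  1.4   -0.     1.219 -2.52 ]
```

Call:
{"op": "move_arm", "data": {
  "dp": [
    [0.7, -0.7, 0],
    [5.7, 5, 0],
    [5.7, 5, 0],
    [5.7, 5, 0],
    [5.7, 5, 0],
    [5.7, 5, 0],
    [5.7, 5, 0],
    [5.7, 5, 0],
    [0, 0, 0]
  ],
  "rotation": [
    [0, 0, 0],
    [0, 0, 0],
    [0, 0, 0],
    [0, 0, 0],
    [0, 0, 0],
    [0, 0, 0],
    [0, 0, 0],
    [0, 0, 0],
    [0, 0, 0]
  ],
  "hand": [0, 0, 0, 0, 0, 0, 0, 0, 0]
}}

```text
clock: 23.32
eef_pos: [650.9, -69.6, 98.3]
eef_rot: [-3.141, 0.0, -2.42]
wrist_force: [2.1, -1.1, -3.5]
finger_gap: 9.5
finger_force: 40.0
```

```bash
python3 f.py
```

```text
23.525 [650.5 -70.1  98.3] [ 3.142  0.    -2.421] [ 1.97 -1.21 -3.91] n 2.2038698641353944 y -0.6814800782292082 [-0.303 -0.632 -0.026] joints [-0.163  0.6    1.281  0.     1.261 -2.455]
```

Call:
{"op": "move_arm", "data": {
  "dp": [
    [5.7, 5, 0],
    [5.7, 5, 0],
    [5.7, 5, 0],
    [5.7, 5, 0],
    [5.7, 5, 0],
    [5.7, 5, 0],
    [5.7, 5, 0],
    [2.8, 2.5, 0],
    [8.2, -9.4, 0],
    [8.2, -9.4, 0]
  ],
  "rotation": [
    [0, 0, 0],
    [0, 0, 0],
    [0, 0, 0],
    [0, 0, 0],
    [0, 0, 0],
    [0, 0, 0],
    [0, 0, 0],
    [0, 0, 0],
    [0, 0, 0],
    [0, 0, 0]
  ],
  "hand": [0, 0, 0, 0, 0, 0, 0, 0, 0, 0]
}}

```text
clock: 24.78
eef_pos: [710.0, -52.0, 98.3]
eef_rot: [3.141, 0.0, -2.421]
wrist_force: [0.1, 0.1, -3.4]
finger_gap: 9.5
finger_force: 39.9
```

```bash
python3 f.py; python3 - <<'E'
from h import *
np.set_printoptions(precision=2,suppress=True)
# second measurement of cradle: pin masks in first pictures
for n,(u0,v0,u1,v1) in(("scene",(150,293,192,325)),("top",(370,163,403,184))):
    hsv=cv2.cvtColor(C[n]["image"],cv2.COLOR_RGB2HSV)[v0:v1,u0:u1]
    m=cv2.inRange(hsv,(12,110,90),(26,255,255));k,l,st,ce=cv2.connectedComponentsWithStats(m)
    for i in range(1,k):
        if st[i,4]>4: 
            c=ce[i]+[u0,v0]; print(n,st[i],c,"mid",onz(n,*c,64.0))
E
```

```text
24.975 [709.5 -51.7  98. ] [ 3.141 -0.    -2.422] [ 0.65 -0.17 -2.86] n 0.5555804771785826 y -0.3761857378288312 [ 0.073 -0.085  0.008] joints [-0.124  0.733  1.065  0.     1.344 -2.415]
scene [23  5  7  5 23] [176.13 299.91] mid [ 556.66 -279.92   64.  ]
scene [ 3 18  7  6 23] [155.91 313.78] mid [ 547.44 -328.78   64.  ]
top [ 9  0 24  5 70] [393.71 164.29] mid [ 585.28 -328.01   64.  ]
top [ 5  8  4  8 18] [376.78 174.83] mid [ 554.03 -279.91   64.  ]
top [22 12  5  7 16] [394.19 178.06] mid [ 546.14 -329.7    64.  ]
```

Call:
{"op": "move_arm", "data": {
  "dp": [
    [0, 0, 47],
    [0, 0, 47],
    [0, 0, 46],
    [-17.5, -17, 0],
    [-17.5, -17, 0],
    [-17.5, -17, 0],
    [-17.5, -17, 0],
    [-17.5, -17, 0],
    [-17.5, -17, 0],
    [-17.5, -17, 0]
  ],
  "rotation": [
    [0, 0, 0],
    [0, 0, 0],
    [0, 0, 0],
    [0, 0, -0.1764],
    [0, 0, -0.1764],
    [0, 0, -0.1764],
    [0, 0, -0.1764],
    [0, 0, -0.1764],
    [0, 0, -0.1764],
    [0, 0, -0.1764]
  ],
  "hand": [0, 0, 0, 0, 0, 0, 0, 0, 0, 0]
}}

```text
clock: 26.22
eef_pos: [586.3, -170.6, 238.5]
eef_rot: [3.141, -0.0, 2.622]
wrist_force: [0.5, -0.2, -1.4]
finger_gap: 9.5
finger_force: 39.9
```

Call:
{"op": "move_arm", "data": {
  "dp": [
    [-17.5, -17, 0],
    [-17.5, -17, 0],
    [-17.5, -17, 0],
    [-17.5, -17, 0],
    [-17.5, -17, 0],
    [-17.5, -17, 0],
    [-17.5, -17, 0],
    [0, 0, 0],
    [0, 0, 0],
    [0, 0, 0]
  ],
  "rotation": [
    [0, 0, -0.1764],
    [0, 0, -0.1764],
    [0, 0, -0.1764],
    [0, 0, -0.1764],
    [0, 0, -0.1764],
    [0, 0, -0.1764],
    [0, 0, -0.1764],
    [-0.0185, -0.103, 0],
    [-0.0185, -0.103, 0],
    [-0.0185, -0.103, 0]
  ],
  "hand": [0, 0, 0, 0, 0, 0, 0, 0, 0, 0]
}}

```text
clock: 27.48
eef_pos: [464.4, -289.1, 238.7]
eef_rot: [2.824, 0.0, 1.393]
wrist_force: [1.1, -0.2, -3.2]
finger_gap: 9.8
finger_force: 39.9
```

Call:
{"op": "move_arm", "data": {
  "dp": [
    [0, 0, -8],
    [0, 0, -8],
    [0, 0, -8],
    [0, 0, -8],
    [0, 0, 0],
    [0, 0, 0]
  ],
  "rotation": [
    [-0.0185, -0.103, 0],
    [-0.0185, -0.103, 0],
    [0, 0, 0],
    [0, 0, 0],
    [0, 0, 0],
    [0, 0, 0]
  ],
  "hand": [0, 0, 0, 0, 0, 0]
}}

```text
clock: 28.22
eef_pos: [465.0, -289.4, 206.6]
eef_rot: [2.619, -0.0, 1.393]
wrist_force: [0.3, 0.4, -3.6]
finger_gap: 9.4
finger_force: 39.9
```

```bash
python3 f.py; python3 - <<'E'
from h import *
from cell import camera
np.set_printoptions(precision=1,suppress=True)
p=np.array([626.6,-123.1,234.3]);n=np.array([.66,-.751,0]);y=np.array([.751,.66,0])
for m,(a,b) in{"topred":(413,158),"topplain":(112,172),"botred":(393,376),"botplain":(120,383),"n1R":(311,378),"n1L":(273,380),"n2R":(190,382),"n2L":(143,384)}.items():
    o,d=ray("scene",205+a/5.454,175+b/5.454);k=p+5*n;P=o+d*((k-o)@n)/(d@n);print(m,"y",(P-p)@y,"z",P[2]-p[2])
t=[]
for nme,(u,v) in(("scene",(160,295)),("top",(387,180))):
    c=camera(nme);np.savez(nme+"4.npz",**c);t.append(cv2.resize(c["image"][v-50:v+50,u-50:u+50,::-1],(400,400),interpolation=cv2.INTER_CUBIC))
cv2.imwrite("pics/g5.png",np.hstack(t))
E
```

```text
28.425 [ 464.8 -289.4  206.6] [ 2.618 -0.     1.393] [-0.04 -0.05 -2.8 ] n 0.012435840753478119 y 0.06070623702302055 [ 0.097  0.5   -0.007] joints [-0.779 -0.     1.894  0.389  0.842 -0.803]
topred y 63.54737504641704 z 34.20415175503484
topplain y -44.204158236409185 z 33.13173169317582
botred y 63.61022289148462 z -82.4674156064271
botplain y -43.84554843053637 z -79.1327392907778
n1R y 31.06299361271325 z -81.39706011192533
n1L y 16.075836088485755 z -81.53449157470067
n2R y -16.535738289414535 z -80.44543929924549
n2L y -34.904445724843065 z -80.33904277622861
```

View pics/g5.png

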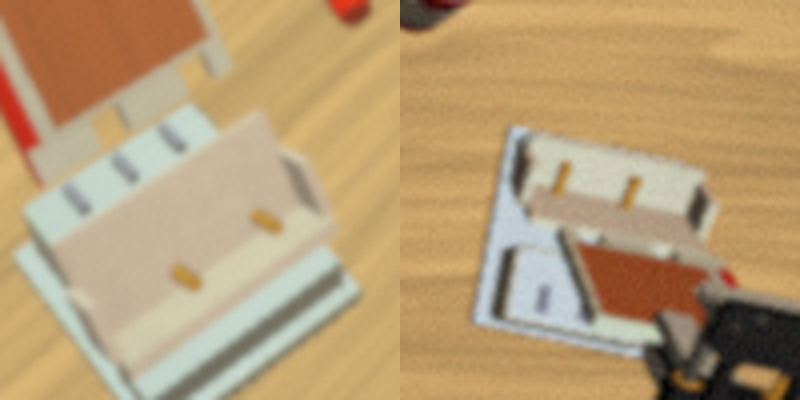

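The plate hangs tilted above the cradle, copper face out. Its notches are at about (110,140) and (198,90) in the left tile, and the pins at (186,277) and (266,221). Next I'll check that they line up.

```bash
python3 - <<'E'
from h import *
np.set_printoptions(precision=1,suppress=True)
xc=np.array([.852,-.153,.5]);yc=np.array([.177,.984,0]);zc=np.array([-.492,.0885,.866]);O=np.array([548.7,-315.6,50]);p=np.array([464.8,-289.4,206.6])
print("TCP in cradle",(p-O)@xc,(p-O)@yc,(p-O)@zc)
for m,(a,b) in{"redbot":(42,182),"n1a":(98,150),"n1b":(127,132),"n2a":(190,95),"n2b":(207,76),"plainbot":(230,70)}.items():
    o,d=ray("scene",110+a/4,245+b/4);P=o+d*((p+5*xc-o)@xc)/(d@xc)-O;print(m,"y",P@yc,"z rel TCP",(P+O-p)@zc)
E
```

```text
TCP in cradle 2.80859999999997 10.930500000000038 179.21310000000003
redbot y -53.53326276580858 z rel TCP -81.76180387076346
n1a y -23.60130732641617 z rel TCP -83.12695048710444
n1b y -7.287652398190604 z rel TCP -83.1993529923703
n2a y 28.98250875359475 z rel TCP -84.35497175542366
n2b y 41.048252795394255 z rel TCP -80.39412079510932
plainbot y 53.29608293713653 z rel TCP -84.39599113935859
```

Call:
{"op": "move_arm", "data": {
  "dp": [
    [7.9, -1.4, -13.9],
    [7.9, -1.4, -13.9],
    [7.9, -1.4, -13.9],
    [7.9, -1.4, -13.9],
    [7.8, -1.5, -13.7],
    [1.5, -0.3, -2.6],
    [1.5, -0.3, -2.6],
    [1.5, -0.3, -2.6],
    [0, 0, 0],
    [0, 0, 0]
  ],
  "rotation": [
    [0, 0, 0],
    [0, 0, 0],
    [0, 0, 0],
    [0, 0, 0],
    [0, 0, 0],
    [0, 0, 0],
    [0, 0, 0],
    [0, 0, 0],
    [0, 0, 0],
    [0, 0, 0]
  ],
  "hand": [0, 0, 0, 0, 0, 0, 0, 0, 0, 0]
}}

```text
clock: 29.78
eef_pos: [508.5, -297.4, 129.5]
eef_rot: [2.618, -0.0, 1.393]
wrist_force: [-0.1, 0.1, -2.5]
finger_gap: 9.4
finger_force: 39.9
```

```bash
cat > g.py <<'E'
from h import *
from cell import manip,camera
np.set_printoptions(precision=2,suppress=True)
xc=np.array([.852,-.153,.5]);yc=np.array([.177,.984,0]);zc=np.array([-.492,.0885,.866]);O=np.array([548.7,-315.6,50])
F=[];p=[];M=[]
for i in range(4):
    c=camera("scene");s=manip.read_state();F.append(s["wrist_force"]);p.append(s["eef_pos"]);M.append(s["moment"])
F=np.mean(F,0);p=np.mean(p,0)-O
print(s["clock"],"TCP in cradle",p@xc,p@yc,p@zc,"F in cradle",F@xc,F@yc,F@zc,np.mean(M,0))
np.savez("scene5.npz",**c)
E
python3 g.py
```

```text
29.975 TCP in cradle 2.714021497011302 10.782991551761603 90.1940074596933 F in cradle -1.8568470815773832 -0.047126113889010286 -2.674044822147441 [ 0.08  0.52 -0.02]
```

Call:
{"op": "move_arm", "data": {
  "dp": [
    [0.8, -0.1, -1.4],
    [0.8, -0.1, -1.4],
    [0.8, -0.2, -1.4],
    [0, 0, 0],
    [0, 0, 0]
  ],
  "rotation": [
    [0, 0, 0],
    [0, 0, 0],
    [0, 0, 0],
    [0, 0, 0],
    [0, 0, 0]
  ],
  "hand": [0, 0, 0, 0, 0]
}}

```text
clock: 30.6
eef_pos: [510.9, -297.7, 125.0]
eef_rot: [2.618, -0.0, 1.393]
wrist_force: [-0.1, -0.4, -2.9]
finger_gap: 9.6
finger_force: 39.9
```

```bash
python3 g.py
```

```text
30.8 TCP in cradle 2.6297621566191722 10.863414226624396 85.19695268609895 F in cradle -1.7138405350797257 0.14555705542813385 -2.9280050433109954 [ 0.09  0.54 -0.02]
```

Call:
{"op": "move_arm", "data": {
  "dp": [
    [0.5, -0.1, -0.9],
    [0.5, -0.1, -0.9],
    [0, 0, 0],
    [0, 0, 0]
  ],
  "rotation": [
    [0, 0, 0],
    [0, 0, 0],
    [0, 0, 0],
    [0, 0, 0]
  ],
  "hand": [0, 0, 0, 0]
}}

```text
clock: 31.3
eef_pos: [511.9, -297.9, 123.3]
eef_rot: [2.618, -0.0, 1.393]
wrist_force: [-1.4, 0.4, -1.3]
finger_gap: 9.6
finger_force: 39.9
```

Call:
{"op": "move_arm", "data": {
  "dp": [
    [0.5, -0.1, -0.9],
    [0, 0, 0],
    [0, 0, 0]
  ],
  "rotation": [
    [0, 0, 0],
    [0, 0, 0],
    [0, 0, 0]
  ],
  "hand": [0, 0, 0]
}}

```text
clock: 31.68
eef_pos: [512.8, -298.0, 123.6]
eef_rot: [2.617, 0.0, 1.393]
wrist_force: [-7.3, 6.8, 11.2]
finger_gap: 9.6
finger_force: 40.0
```

Call:
{"op": "move_arm", "data": {
  "dp": [
    [0.5, -0.1, -0.9],
    [0, 0, 0],
    [0, 0, 0]
  ],
  "rotation": [
    [0, 0, 0],
    [0, 0, 0],
    [0, 0, 0]
  ],
  "hand": [0, 0, 0]
}}

```text
clock: 32.05
eef_pos: [513.7, -298.3, 124.0]
eef_rot: [2.615, 0.001, 1.393]
wrist_force: [-13.5, 11.4, 22.4]
finger_gap: 9.5
finger_force: 40.1
```

```bash
python3 g.py
```

```text
32.25 TCP in cradle 4.5322963207628035 10.841167786314434 82.81178584019568 F in cradle -1.8223726184112667 8.043030567951273 27.433464106699667 [1.42 0.44 0.78]
```

```bash
python3 - <<'E'
from h import *
from cell import camera
t=[]
for nme,(u,v) in(("scene",(152,300)),("top",(387,178))):
    c=camera(nme);np.savez(nme+"6.npz",**c);t.append(cv2.resize(c["image"][v-38:v+38,u-38:u+38,::-1],(400,400),interpolation=cv2.INTER_CUBIC))
cv2.imwrite("pics/g6.png",np.hstack(t))
E
```

```text
(no output)
```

View pics/g6.png

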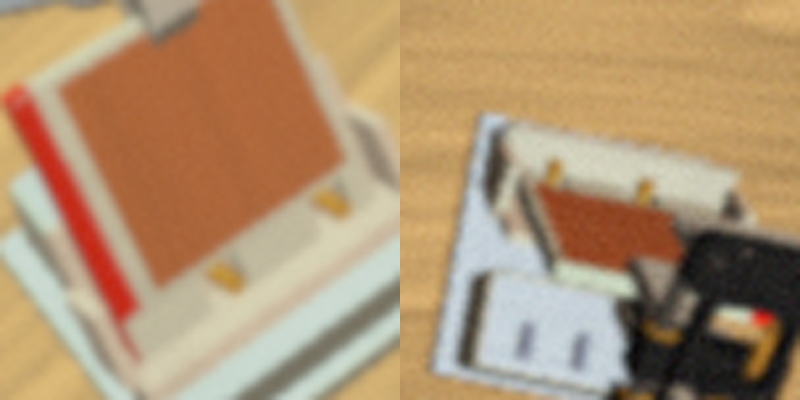

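Both pins, at (225,278) and (332,204) in the left tile, sit in the notches, and the plate is on the sill. The moment suggests the plain end touches first, so I'll level the plate in its plane and ease it against the rest.

Call:
{"op": "move_arm", "data": {
  "dp": [
    [-0.4, 0.1, 0.8],
    [-0.9, 0.2, -0.5],
    [-0.9, 0.2, -0.5],
    [0, 0, 0],
    [0, 0, 0]
  ],
  "rotation": [
    [0.0085, -0.0015, 0.005],
    [0.0085, -0.0015, 0.005],
    [0, 0, 0],
    [0, 0, 0],
    [0, 0, 0]
  ],
  "hand": [0, 0, 0, 0, 0]
}}

```text
clock: 32.98
eef_pos: [511.5, -297.8, 123.0]
eef_rot: [2.616, -0.017, 1.403]
wrist_force: [-5.5, 7.2, 12.0]
finger_gap: 9.3
finger_force: 40.1
```

```bash
python3 g.py
```

```text
33.175 TCP in cradle 2.0892912510549806 10.943267055201298 83.08834442812388 F in cradle 0.447508770084732 6.301569741531048 13.57617069704672 [ 0.85 -0.19  0.59]
```

Call:
{"op": "move_arm", "data": {
  "dp": [
    [-0.8, 0.1, 1.4],
    [0, 0, 0],
    [0, 0, 0]
  ],
  "rotation": [
    [-0.0085, 0.0015, -0.005],
    [0, 0, 0],
    [0, 0, 0]
  ],
  "hand": [0, 0, 0]
}}

```text
clock: 33.55
eef_pos: [509.9, -297.4, 122.6]
eef_rot: [2.619, -0.009, 1.398]
wrist_force: [-1.0, 3.2, 0.9]
finger_gap: 9.8
finger_force: 40.0
```

```bash
python3 g.py
```

```text
33.75 TCP in cradle 0.45454161492178 10.971282911361504 83.5508437821614 F in cradle -1.3805696567606622 2.131869148565921 1.6590087266025952 [0.4  0.44 0.22]
```

Call:
{"op": "move_arm", "data": {
  "dp": [
    [0.1, 0.6, 0],
    [-0.9, 0.2, -0.5],
    [-0.4, 0.1, -0.3],
    [0.5, -0.1, -0.9],
    [0, 0, 0],
    [0, 0, 0]
  ],
  "rotation": [
    [-0.0085, 0.0015, -0.005],
    [0, 0, 0],
    [0, 0, 0],
    [0, 0, 0],
    [0, 0, 0],
    [0, 0, 0]
  ],
  "hand": [0, 0, 0, 0, 0, 0]
}}

```text
clock: 34.5
eef_pos: [509.4, -296.8, 121.5]
eef_rot: [2.618, -0.0, 1.393]
wrist_force: [-2.1, 4.6, 5.5]
finger_gap: 9.8
finger_force: 40.0
```

```bash
python3 g.py
```

```text
34.7 TCP in cradle -0.593213528753914 11.543106219419979 82.92790422901398 F in cradle 0.6050884100398655 2.4252121569292906 6.0055666376372825 [ 0.42 -0.04  0.3 ]
```

Call:
{"op": "move_arm", "data": {
  "dp": [
    [0, 0, 0],
    [0, 0, 0],
    [-0.8, 0.1, -0.5],
    [0.5, -0.1, -0.9],
    [0, 0, 0],
    [0, 0, 0]
  ],
  "rotation": [
    [0, 0, 0],
    [0, 0, 0],
    [0, 0, 0],
    [0, 0, 0],
    [0, 0, 0],
    [0, 0, 0]
  ],
  "hand": [0, 0, 0, 0, 0, 0],
  "newtons": 6
}}

```text
clock: 35.45
eef_pos: [509.4, -297.2, 120.5]
eef_rot: [2.617, 0.001, 1.392]
wrist_force: [-1.3, 0.9, 5.9]
finger_gap: 9.9
finger_force: 6.0
```

```bash
python3 g.py; python3 - <<'E'
from h import *
c=np.load("scene5.npz");u,v=150,298
cv2.imwrite("pics/g7.png",cv2.resize(c["image"][v-36:v+36,u-40:u+40,::-1],(667,600),interpolation=cv2.INTER_CUBIC))
E
```

```text
35.65 TCP in cradle -1.0614449173200171 11.122092222843257 81.99140921626625 F in cradle 2.2013847531542274 0.8173755129993663 5.90986393330685 [ 0.11 -0.35  0.12]
```

View pics/g7.png

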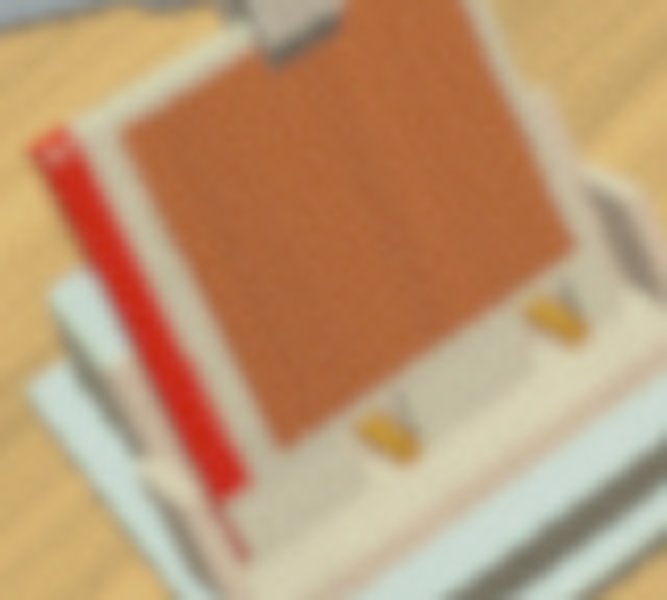

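The plate sits against the rest with its bottom edge on the sill and both pins, at (388,437) and (555,318), inside the notches. I'll release it and back off.

Call:
{"op": "move_arm", "data": {
  "dp": [
    [0, 0, 0],
    [0, 0, 0],
    [0, 0, 0],
    [-5, 0.9, 8.7],
    [-10, 1.8, 17.3],
    [-10, 1.8, 17.3],
    [-10, 1.8, 17.3],
    [-10, 1.8, 17.3],
    [-10, 1.8, 30],
    [0, 0, 0]
  ],
  "rotation": [
    [0, 0, 0],
    [0, 0, 0],
    [0, 0, 0],
    [0, 0, 0],
    [0, 0, 0],
    [0, 0, 0],
    [0, 0, 0],
    [0, 0, 0],
    [0, 0, 0],
    [0, 0, 0]
  ],
  "hand": [0.4, 0.4, 0.4, 0.4, 0.4, 0.4, 0.4, 0.4, 0.4, 0.4]
}}

```text
clock: 36.9
eef_pos: [453.9, -287.4, 230.1]
eef_rot: [2.615, 0.002, 1.392]
wrist_force: [-0.5, 1.2, -0.4]
finger_gap: 37.5
finger_force: 0.0
```

```bash
python3 - <<'E'
from h import *
from cell import camera,manip
np.set_printoptions(precision=1,suppress=True)
c=camera("scene");np.savez("scene7.npz",**c);a=np.load("scene5.npz")["image"]
# motion of the copper blob and red stripe across release
for im in(a,c["image"]):
    hsv=cv2.cvtColor(im,cv2.COLOR_RGB2HSV)[255:340,105:195]
    r=cv2.inRange(hsv,(0,190,120),(4,255,255));o=cv2.inRange(hsv,(6,140,110),(14,255,255))
    out=[]
    for m in(r,o):
        cs,_=cv2.findContours(m,0,2);k=max(cs,key=cv2.contourArea);out+=[cv2.contourArea(k),k.reshape(-1,2).max(0)+[105,255],k.reshape(-1,2).min(0)+[105,255]]
    print(out)
print(manip.read_state()["wrist_force"],cv2.absdiff(a,c["image"])[285:335,120:190].mean())
E
```

```text
[90.5, array([138, 320]), array([117, 282]), 1573.5, array([177, 314]), array([126, 257])]
[88.5, array([137, 320]), array([117, 281]), 1606.5, array([177, 314]), array([126, 257])]
[0.1 0.2 0.3] 4.448190476190476
```

```bash
python3 -c "
from cell import manip
print(manip.sign_off())"
```

```text
the job is handed in; nothing more can be done
None
```

The job is handed in at about 37 s: both faces were drawn across the bar from red end to plain end, and the plate is refitted copper face out over both pins. I stopped the first dark-face stroke partway because the bar looked under-pressed, then repeated it in full. By force readings the bar was pushed in roughly 4–6 mm on the dark stroke and about 6 mm on the copper one. The plate did not move on release, and its red-end bottom corner is within about 2 mm of where the calibration puts home.

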